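Open the boring jig's gate and push the blank home

ROBOT

A 7-joint arm with a two-finger parallel gripper is mounted at the origin on the work surface. World frame = base frame: x ahead of the robot, y to its left, z up, the work surface at z = 0. Lengths are in mm, angles in rad, forces in N, time in s.
With the tool pointing down it reaches from about 400 to 875 mm from the base axis. Payload 4.4 kg.
Tool frame: the origin (TCP) lies at the very end of the fingers, on their centre line; the grasp point (between the pads) lies 19 mm behind it; z points along the fingers, y is the direction in which the jaws open and shut (so a half turn about z gives the same grasp; the last joint's range is limited). The gripper opens to 85 mm and grips with 20 to 120 N. Pads are 22 mm wide; open, the fingers measure 114 mm over their backs; the gripper's body (76 mm by 85 mm) begins 54 mm behind the grasp point. The pads swing forward as they close: fully open they stand 13 mm farther back than shut.
Start: joints at [-1.171, 0.628, 0.038, 1.517, -0.027, 0.996, -0.02], TCP at [291.919, 580.776, 231.313] pointing down, gripper open.
Joint ranges: [-3.06, 3.06], [-0.37, 2.12], [-1.25, 1.32], [0.18, 2.47], [-1.1, 4.24], [0.23, 1.98], [-2.94, 2.94]. Speed limits (rad/s): [2.57, 2.57, 3.14, 3.14, 3.14, 3.14, 3.14].

INTERFACE

Orientations are given as [roll, pitch, yaw] about the fixed x, y, z axes, in that order (R = Rz(yaw) Ry(pitch) Rx(roll)).
In Python, from cell import ctrl, eyes gives the robot as it stands.
- The arm moves only by the tool move_arm, never from a script. Its argument "increments" is a list of rows, each a list of 6 numbers: the shift along the tool's x, y, z in cm, then the turn, a rotation vector about the tool's x, y, z in degrees. In form: [[x, y, z, wx, wy, wz], ...]. A call has 1 to 20 rows; each row is the pose to reach, as a shift and turn from the pose commanded when the call began, along the tool's axes at that moment; what a row does not reach only later rows make up. A row lasts 1/10 s, in which the tool goes at most 50 mm and 8.59 degrees, less where a joint would pass 70% of its speed; a pose out of reach is approached as far as the arm can. A call with a gripper value outside its range is refused whole. "grip" is the opening, from -1 (shut) to 1 (fully open), set as the call begins (left out, the last holds). The fingers move at their own pace and stop on an object; the grip force is fixed at half the most. Time passes only in rows, so rows that repeat a pose let the fingers close. It gives the time, the measured TCP pose, the force and the opening at its end, in the units of the state.
- ctrl.read_state(): the state, without advancing time (a new reading comes with each control period).
- eyes.get_image(name): name is "side" or "top" or "wrist"; returns the picture (384x512x3 uint8, red, green, blue); there is no depth.
- eyes.calibration(name): a dict with "fx", "fy", "cx", "cy" (pixels), "dist" ([k1, k2, p1, p2, k3] as OpenCV has them; the pictures are not rectified), "pose" (4x4, takes a point from camera to world coordinates); the wrist camera has in their place "tool_from_camera" (4x4, takes a point from camera to tool coordinates, whose origin is the TCP and whose axes are the flange's). Camera axes: x right, y up, looking along -z (the intrinsics and any distortion apply to the point x, -y, -z); pixel columns grow to the right and rows downward; lengths in mm; the calibration is good to about 2 mm. A picture is of the moment at which its call begins: read the wrist's pose just before it. calibration takes no time and is no camera call.
- ctrl.finish_job(): hands the job in, once; it reports no verdict.
The state is a dict: "clock": time; "qpos": joint angles; "qd": joint speeds; "tau": joint torques, N m; "eef_pos": TCP position; "tool_rot": TCP orientation; "force": force on the tool from outside, world axes, zero at the start; "torque": the same for the moment, N m; "width": finger opening in mm.
Only numpy, scipy, OpenCV 4.12 (cv2) and the standard library are available. Lean on these libraries where they do the work, as an engineer would, in place of code of your own. Each camera call takes 0.05 s, during which the arm holds its last target. There are 200 camera calls.

TASK

Push the red plate of the boring jig's counterweighted gate arm up from beneath until the arm passes its balance point and stays raised on its own, leaning back on its rest. Then push the reddish peg blank along the channel, through the open gate, until its head is right up against the steel end stop. Only push with the fingers: do not pick up the blank, and leave the other things where they are.

Things in the scene. Friction and masses are not known exactly. Their poses are not given: they have to be found in the camera images.
- jig: Fixed wooden boring jig, place and yaw vary. Origin on the table under the middle of the feed channel; z up, +x away from the robot to the hinge posts, +y along the channel to its loading end (robot's left). Channel block x -45 to 45 mm, bare table in front; thin base plate behind (top z 12) to x 165. Hinge posts at x 130, y +-36, 115 high; back rest behind, up to z 183.
- gate (a joint): Gate arm angle, rad. 0: lowered, level, pointing towards the robot, its leaf (10 mm thick, reaching down to 34 mm above the table) blocking the channel. Grows as the free end swings up and away from the robot; 1.83: leaning on the back rest. Balances at about 0.97: below that it falls shut when let go, beyond it falls back to the rest and stays. About 0.5 N up at the free end lifts it.
- gate_hinge (a point): Point on the gate arm's hinge axis (level, along jig y), mid-width; at jig (130, 0, 95) mm. The beam is 34 mm wide, 24 thick; the leaf is 130 mm from the hinge; a round steel counterweight sits behind it.
- gate_plate (a point): Middle of the outer edge of the red push plate at the gate arm's free end, 240 mm from the hinge; moves with the arm. Plate 95 mm wide (along the hinge axis), 85 long, 10 thick (5 above and below this point); lowered, its underside is 90 mm above the table, with bare table beneath its outer 65 mm.
- blank: Loose reddish rosewood peg blank, about 50 g, lying in the channel on the loading (+y) side of the gate: a block 28 x 50 x 28 mm with a turned head at its -y end, 75 mm long in all, along its own y (parallel to jig y). Origin: centre of its underside, 37.5 mm from either end. Its flat square tail (+y end) stands 18 mm proud of the channel's side strips.
- blank_nose (a point): Centre of the end face of the blank's turned head, 14 mm above its underside: the face that must meet the end stop.
- stop_face (a point): Centre of the steel end stop's flat face, at jig (0, -135, 44) mm; the stop's top is at z 70 mm. The channel runs from here along jig +y to y = 225 mm (open end) at x = 0: floor at z 30 mm, 31 mm wide between side strips with tops at z 40 mm.
- peg_dark: finished turned peg of dark wood, same shape and size as the blank, lying on the jig's thin base plate behind the channel; origin under its centre. Bystander
- peg_pale: finished turned peg of pale wood, same shape as the blank, lying on the table in front of the jig, on the stop side; origin under its centre. Bystander
- calipers: flat steel sliding calipers, 200 x 75 x 9 mm, lying on the table; origin at the centre of the underside. Bystander
- rasp: flat rasp with wooden handle, 310 mm long, lying on the table; origin where blade meets handle, on the table. Bystander
- glue: white bottle with orange cap, 56 mm diameter, 150 mm high; origin under its centre. Bystander
- pencil_cup: empty blue cup, 72 mm diameter, 95 mm high; origin under its centre. Bystander
- wax_tin: brass-coloured tin, 80 mm diameter, 45 mm high; origin under its centre. Bystander
There are look-alikes about, which are no part of the job. What is shaped like the blank but yellow is not meant.

How it is judged:
By the outcome, as a careful person would: the job done as asked, in the order asked, and still so for the second after the job is handed in, with the robot touching nothing.
It also fails if it takes over 61 s, if anything falls off the work surface, if the arm or the gripper's body presses on something with over 40 N, if the wrist force passes 120 N, or if a joint passes its speed limit or range.

## Working session

There is one attempt and no reset: what is moved stays moved. The work goes in short steps, Python scripts to look and compute and a tool call to move; the robot and the scene stay as the last step left them, time stands still between calls to the robot, and variables do not carry over. Pictures are saved under pics/ and viewed, about 8 in all and at most 12, crops included, and the job is handed in when it is done.

Besides the shell and the picture viewer there is one more tool, called after ">>>" as a command line: name --pt "numbers of a row" for each row, then --argument value for the rest. move_arm: Moves the arm, as the interface text tells. Its arguments: {"type":"object","properties":{"increments":{"type":"array","items":{"type":"array","items":{"type":"number"}}},"grip":{"type":"number"}},"required":["increments"]}

```bash
mkdir -p pics; python3 - <<'E'
from cell import ctrl, eyes
import cv2, numpy as np
s=ctrl.read_state(); print(s)
for n in ("side","top"):
    im=eyes.get_image(n); cv2.imwrite(f"pics/{n}0.png",im[:,:,::-1]); print(n,eyes.calibration(n))
print(eyes.calibration("wrist"))
E
```

```text
{'clock': 0.0, 'qpos': array([-1.17081742,  0.62935568,  0.03844375,  1.51840128, -0.02697648,
        0.99629767, -0.01997672]), 'qd': array([ 1.34319358e-04,  1.47348061e-03,  9.07388290e-04, -1.07466790e-03,
        1.26947700e-03, -4.64484631e-04, -8.55958158e-05]), 'tau': array([-1.17188851e-03, -5.63393998e+01,  1.22591615e+00, -1.93449175e+01,
        1.09721749e-02,  1.05931095e-02,  9.61300884e-06]), 'eef_pos': array([291.61991539, 580.18991053, 230.37230016]), 'tool_rot': array([-3.13964935e+00,  4.76479386e-05,  2.67584766e+00]), 'force': array([-0.52664966,  0.68540788,  0.40627014]), 'torque': array([-0.023451  , -0.0001267 , -0.02052911]), 'width': 85.34034237084319}
side {'fx': 399.05196167527754, 'fy': 399.05196167527754, 'cx': 255.84458057518378, 'cy': 185.74281051020472, 'dist': array([-0.13955811,  0.        ,  0.        ,  0.        ,  0.        ]), 'pose': array([[ 9.37121386e-01,  1.77274581e-01, -3.00628059e-01,
         1.37278510e+02],
       [-3.48987876e-01,  4.67810101e-01, -8.12010573e-01,
        -1.00629181e+03],
       [-3.31199088e-03,  8.65868022e-01
[... 512 characters left out ...]
0e-03,  9.43728671e-02,  9.95501045e-01,
         1.55423949e+03],
       [ 0.00000000e+00,  0.00000000e+00,  0.00000000e+00,
         1.00000000e+00]])}
{'fx': 290.0475118320067, 'fy': 290.0475118320067, 'cx': 257.20057852568743, 'cy': 196.83528741592767, 'dist': array([-0.05804077,  0.        ,  0.        ,  0.        ,  0.        ]), 'tool_from_camera': array([[ 8.53578725e-05,  9.58665552e-01,  2.84535326e-01,
         7.20991274e+01],
       [ 9.99999970e-01, -1.47441959e-04,  1.96775768e-04,
         9.85008291e-01],
       [ 2.30594596e-04,  2.84535301e-01, -9.58665536e-01,
        -1.42211883e+02],
       [ 0.00000000e+00,  0.00000000e+00,  0.00000000e+00,
         1.00000000e+00]])}
```

View pics/side0.png

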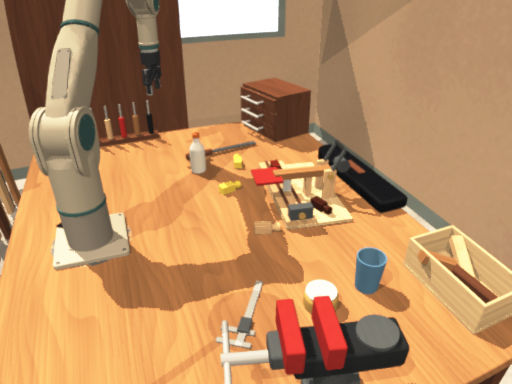

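View pics/top0.png

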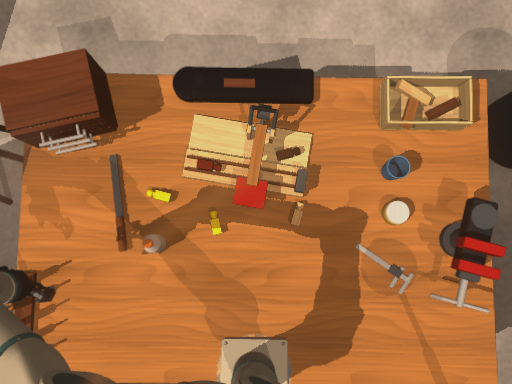

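The top view shows the jig around (250,160). The red plate is at (251,193) and the steel stop at (301,180).
Candidates for the blank:
- reddish block in the channel, (208,165): chosen
- yellow look-alikes, (160,195) and (215,222)
- dark peg on the base plate, (289,153)
- pale peg, (297,212)

A close crop comes next to check the choice.

```bash
python3 - <<'E'
import cv2
im=cv2.imread("pics/top0.png")[100:240,170:330]
cv2.imwrite("pics/c0.png",cv2.resize(im,None,fx=5,fy=5,interpolation=cv2.INTER_CUBIC)[:600])
E
```

```text
(no output)
```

View pics/c0.png

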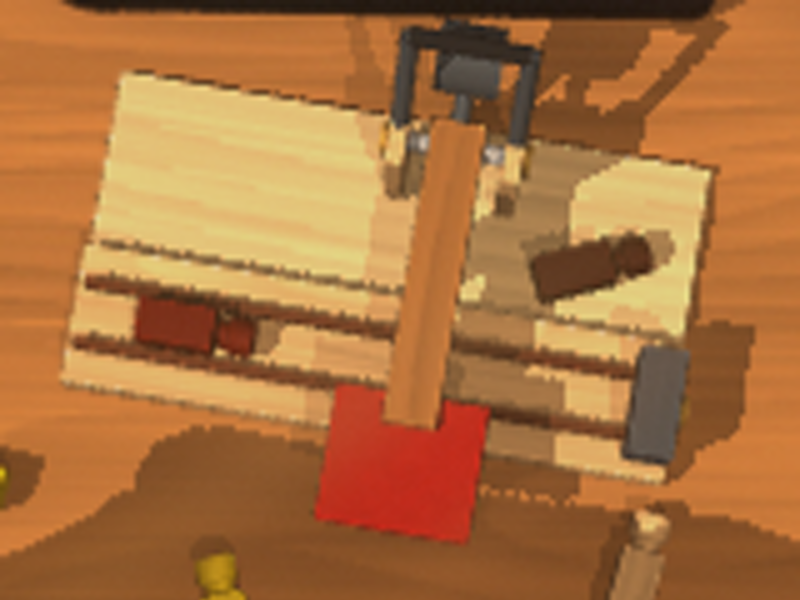

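The crop confirms the choice: the reddish blank is in the channel at crop (192,325), head towards the gate. The plate corners are at crop (317,517), (468,543), (490,407) and (338,385). I'll fit the jig pose to these.

```bash
cat > h.py <<'E'
import numpy as np, cv2
from cell import ctrl, eyes
from scipy.spatial.transform import Rotation as R
F=np.diag([1.,-1,-1])
def proj(P,c,pose):
    Rc=pose[:3,:3]@F; Ri=Rc.T; t=-Ri@pose[:3,3]
    K=np.array([[c['fx'],0,c['cx']],[0,c['fy'],c['cy']],[0,0,1]])
    return cv2.projectPoints(np.array(P,float).reshape(-1,1,3),cv2.Rodrigues(Ri)[0],t,K,c['dist'])[0][:,0]
def unproj(uv,z,c,pose):
    K=np.array([[c['fx'],0,c['cx']],[0,c['fy'],c['cy']],[0,0,1]])
    n=cv2.undistortPoints(np.array(uv,float).reshape(-1,1,2),K,c['dist'])[:,0]
    d=np.c_[n,np.ones(len(n))]@(pose[:3,:3]@F).T; o=pose[:3,3]
    return o+d*((np.array(z)-o[2])/d[:,2])[:,None]
def wpose(c,s):
    T=np.eye(4);T[:3,:3]=R.from_euler('xyz',s['tool_rot']).as_matrix();T[:3,3]=s['eef_pos'];return T@c['tool_from_camera']
def jw(p,q):
    a=q[2];p=np.atleast_2d(np.array(p,float));Rz=np.array([[np.cos(a),-np.sin(a),0],[np.sin(a),np.cos(a),0],[0,0,1]])
    return p@Rz.T+[q[0],q[1],0]
def wj(p,q):
    a=q[2];Rz=np.array([[np.cos(a),-np.sin(a),0],[np.sin(a),np.cos(a),0],[0,0,1]])
    return (np.atleast_2d(p)-[q[0],q[1],0])@Rz
E
python3 - <<'E'
from h import *
from scipy.optimize import least_squares
c=eyes.calibration('top')
px=np.array([(317,517),(468,543),(490,407),(338,385),(62,382)])/5.+[169.6,99.6]
J=[(-110,47.5,100),(-110,-47.5,100),(-25,-47.5,100),(-25,47.5,100),(-45,225,30)]
f=lambda q:(proj(jw(J,q),c,c['pose'])-px).ravel()
r=least_squares(f,[600,20,0]);q=r.x;print(q,r.fun.reshape(-1,2).round(2))
def w(u,z):return wj(unproj(np.array(u)/5.+[169.6,99.6],z,c,c['pose']),q).round(1)
print('blank corners(z58)',w([(137,297),(215,303),(213,353),(137,343)],[58]*4), 'nose',w([(254,337)],[44]))
print('stop',w([(645,347),(622,457)],[70,70]),'base corners',w([(122,72),(713,170)],[12,12]))
print('dark',w([(530,265),(655,250)],[20,20]),'pale',w([(650,520)],[20]))
print(jw([(-110,0,95),(0,225,0),(0,-135,44),(130,0,95)],q).round(1))
E
```

```text
[ 6.20962140e+02  7.82776623e+00 -1.48955091e-01] [[-0.44  0.37]
 [ 0.32  0.26]
 [ 0.4  -0.02]
 [ 0.01 -0.68]
 [-0.29  0.06]]
blank corners(z58) [[ 12.8 182.7  58. ]
 [ 17.1 133.9  58. ]
 [-14.4 129.8  58. ]
 [-15.9 177.7  58. ]] nose [[  1.9 107.4  44. ]]
stop [[  31.7 -136.    70. ]
 [ -38.7 -132.6   70. ]] base corners [[ 164.3  224.1   12. ]
 [ 163.6 -166.1   12. ]]
dark [[  80.9  -58.4   20. ]
 [ 103.7 -136.5   20. ]] pale [[ -69.7 -160.2   20. ]]
[[ 512.2   24.2   95. ]
 [ 654.4  230.3    0. ]
 [ 600.9 -125.7   44. ]
 [ 749.5  -11.5   95. ]]
```

The fit is good: jig at (621, 8), yaw −0.149, residuals under 0.7 px. The blank's tail is near jig y 181 and its nose near 106. Plan: lay the shut, side-tilted fingers under the plate from the left, then follow its arc.

```bash
cat >> h.py <<'E'
Q=np.array([620.96,7.83,-0.14896])
def rot(tilt): # tool y ~ jig x, fingers tip leaning to jig -y by tilt deg
    return R.from_euler('xyz',[np.pi,0,np.pi/2+Q[2]])*R.from_euler('y',-tilt,degrees=True)
def row(pj,Rt,s=None):
    s=s or ctrl.read_state(); R0=R.from_euler('xyz',s['tool_rot'])
    d=R0.inv().apply(jw(pj,Q)[0]-s['eef_pos'])/10
    return np.r_[d,(R0.inv()*Rt).as_rotvec(degrees=True)].round(2)
E
python3 - <<'E'
from h import *
c=eyes.calibration('top')
w=unproj([(215,212),(216,233),(152,192),(168,197),(152,244),(124,245),(117,160),(190,175)],[14]*8,c,c['pose'])
print(w.round(0),wj(w,Q).round(0))
print(row((-88,140,230),rot(0)),row((-88,140,150),rot(55)))
E
```

```text
[[498. 130.  14.]
 [431. 125.  14.]
 [559. 333.  14.]
 [544. 281.  14.]
 [393. 327.  14.]
 [389. 414.  14.]
 [661. 447.  14.]
 [616. 213.  14.]] [[-140.  102.   14.]
 [-205.   88.   14.]
 [-109.  312.   14.]
 [-117.  259.   14.]
 [-272.  282.   14.]
 [-289.  368.   14.]
 [ -26.  441.   14.]
 [ -35.  202.   14.]]
[-4.241e+01 -2.579e+01  9.000e-02 -9.000e-02  6.000e-02  7.185e+01] [-42.41 -25.78   8.09  34.25 -47.32  65.99]
```

>>> move_arm --pt "-10 -6 0 0 0 18" --pt "-20 -12 0 0 0 36" --pt "-30 -18 0 0 0 54" --pt "-42.4 -25.8 0 0 0 72" --pt "-42.4 -25.8 0 0 0 72" --pt "-42.4 -25.8 0 0 0 72" --pt "-42.4 -25.8 0 0 0 72" --pt "-42.4 -25.8 0 0 0 72" --pt "-42.4 -25.8 0 0 0 72" --pt "-42.4 -25.8 0 0 0 72" --pt "-42.4 -25.8 0 0 0 72" --pt "-42.4 -25.8 0 0 0 72" --pt "-42.4 -25.8 0 0 0 72" --pt "-42.4 -25.8 0 0 0 72" --grip -1

```text
clock: 1.5
eef_pos: [553.9, 161.8, 231.0]
tool_rot: [-3.14, -0.001, 1.422]
force: [-0.5, 0.0, -0.0]
width: -0.2
```

>>> move_arm --pt "0 0 0 0 -8 0" --pt "0 0 0 0 -16 0" --pt "0 0 0 0 -24 0" --pt "0 0 0 0 -30 0" --pt "0 0 0 0 -30 0" --pt "0 0 0 0 -30 0"

```text
clock: 2.1
eef_pos: [554.3, 160.6, 230.8]
tool_rot: [-3.141, 0.523, 1.422]
force: [0.2, 0.1, -0.5]
width: -0.1
```

```bash
python3 - <<'E'
from h import *
s=ctrl.read_state();print(s['clock'],s['qpos'].round(3),s['eef_pos'],s['tool_rot'],wj(s['eef_pos'],Q),s['width'])
print(row((-88,140,150),rot(58)))
E
```

```text
2.1 [-0.88   0.775  0.582  1.517  0.053  1.223 -0.558] [554.29186685 160.63329614 230.81682231] [-3.14058984  0.5229218   1.42179767] [[-88.60734341 141.21694651 230.81682231]] -0.07107725927770132
[ 3.930e+00  7.000e-02  7.060e+00 -6.000e-02 -2.804e+01  1.000e-02]
```

>>> move_arm --pt "1 0 2 0 -7 0" --pt "2 0 4 0 -14 0" --pt "3 0 5.5 0 -21 0" --pt "3.9 0 7.1 0 -28 0" --pt "3.9 0 7.1 0 -28 0" --pt "3.9 0 7.1 0 -28 0" --pt "3.9 0 7.1 0 -28 0"

```text
clock: 2.8
eef_pos: [556.3, 156.3, 154.8]
tool_rot: [3.132, 1.007, 1.408]
force: [0.2, -0.4, 1.0]
width: 0.0
```

```bash
python3 - <<'E'
from h import *
import cv2
s=ctrl.read_state();print(s['clock'],s['qpos'].round(3),s['eef_pos'],s['tool_rot'],wj(s['eef_pos'],Q))
print(row((-88,105,52),rot(58)))
im=np.vstack([eyes.get_image('side')[60:280,100:440]]);cv2.imwrite('pics/s1.png',cv2.resize(im[:,:,::-1],None,fx=2.2,fy=2.2))
E
```

```text
2.8 [-0.982  1.147  0.652  1.339  0.183  1.436 -0.706] [556.27820158 156.34277394 154.79921432] [3.13191784 1.00730956 1.40758983] [[-86.00625019 137.26872914 154.79921432]]
[ 6.97 -0.23  8.22 -0.14 -0.28 -0.44]
```

View pics/s1.png

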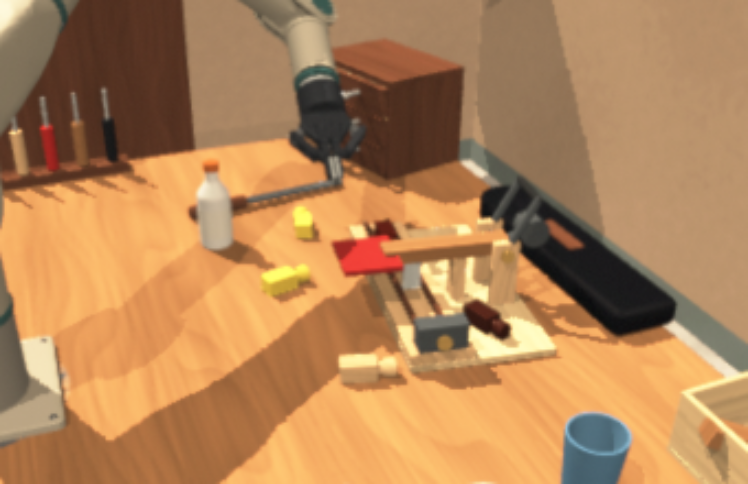

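The picture shows the shut fingers at about crop (338,182), left of the plate at (370,255), with every object still in place. I'll check that the calibration agrees.

```bash
python3 - <<'E'
from h import *
c=eyes.calibration('side')
s=ctrl.read_state()
P=np.vstack([s['eef_pos'],jw([(-110,47.5,100),(-110,-47.5,100),(-25,47.5,100),(0,-135,70),(0,181,58)],Q)])
print(((proj(P,c,c['pose'])-[100,60])*2.2).round(0))
E
```

```text
[[335. 180.]
 [332. 240.]
 [345. 272.]
 [388. 235.]
 [440. 314.]
 [382. 219.]]
```

>>> move_arm --pt "2 0 2.5 0 0 0" --pt "4 -0.1 5 0 0 0" --pt "6 -0.2 7 0 0 -0.4" --pt "7 -0.2 8.2 0 0 -0.4" --pt "7 -0.2 8.2 0 0 -0.4" --pt "7 -0.2 8.2 0 0 -0.4"

```text
clock: 3.45
eef_pos: [549.0, 126.6, 49.8]
tool_rot: [-3.136, 1.01, 1.428]
force: [-0.3, -0.2, 1.1]
width: 0.3
```

```bash
python3 - <<'E'
from h import *
s=ctrl.read_state();print(s['clock'],s['qpos'].round(3),s['tool_rot'],s['force'],wj(s['eef_pos'],Q))
print(row((-88,20,52),rot(58)))
E
```

```text
3.45 [-0.955  1.272  0.615  1.397  0.153  1.273 -0.763] [-3.13551763  1.01004347  1.42762943] [-0.28356998 -0.21955351  1.0542403 ] [[-88.80907073 106.79244787  49.80183531]]
[-4.8   0.07  7.23 -0.07 -0.13  0.18]
```

>>> move_arm --pt "-1.2 0 1.8 0 0 0" --pt "-2.4 0 3.6 0 0 0" --pt "-3.6 0 5.4 0 0 0" --pt "-4.8 0 7.2 0 0 0" --pt "-4.8 0 7.2 0 0 0" --pt "-4.8 0 7.2 0 0 0"

```text
clock: 4.05
eef_pos: [536.1, 41.7, 51.3]
tool_rot: [-3.135, 1.01, 1.429]
force: [0.4, 0.7, 0.2]
width: 0.1
```

```bash
python3 - <<'E'
from h import *
import cv2
s=ctrl.read_state();print(s['clock'],s['qpos'].round(3),s['force'],wj(s['eef_pos'],Q))
for th in (0,.1,.2,.3,.4,.5,.6,.7,.8,.9,1,1.1,1.2,1.3):
    C,S=np.cos(th),np.sin(th)
    print(th,row((130-212*C-24*S,20,95+212*S-24*C),rot(58),s))
im=np.vstack([eyes.get_image('side')[100:240,200:370]]);cv2.imwrite('pics/s2.png',cv2.resize(im[:,:,::-1],None,fx=4,fy=4))
E
```

```text
4.05 [-0.911  1.238  0.642  1.585  0.199  1.083 -0.749] [0.37298625 0.7154636  0.16934675] [[-88.90307217  20.85749432  51.28941206]]
0 [-1.72  0.68 -0.98 -0.05 -0.13  0.21]
0.1 [-3.52  0.54 -2.11 -0.05 -0.13  0.21]
0.2 [-5.32  0.61 -3.24 -0.05 -0.13  0.21]
0.3 [-7.11  0.9  -4.37 -0.05 -0.13  0.21]
0.4 [-8.87  1.39 -5.47 -0.05 -0.13  0.21]
0.5 [-10.58   2.09  -6.54  -0.05  -0.13   0.21]
0.6 [-12.22   2.99  -7.57  -0.05  -0.13   0.21]
0.7 [-13.77   4.07  -8.54  -0.05  -0.13   0.21]
0.8 [-15.23   5.33  -9.46  -0.05  -0.13   0.21]
0.9 [-16.57   6.76 -10.3   -0.05  -0.13   0.21]
1 [-17.79   8.34 -11.06  -0.05  -0.13   0.21]
1.1 [-18.86  10.05 -11.73  -0.05  -0.13   0.21]
1.2 [-19.79  11.89 -12.31  -0.05  -0.13   0.21]
1.3 [-20.55  13.82 -12.79  -0.05  -0.13   0.21]
```

View pics/s2.png

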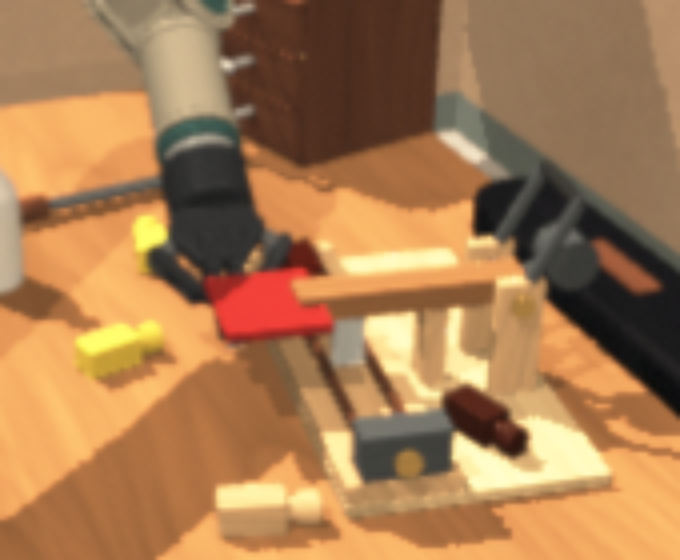

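The fingers are under the red plate, at crop (265,300), and touch nothing. I'll lift along the arc.

>>> move_arm --pt "-1.7 0.5 -1 0 0 0" --pt "-2.6 0.5 -1.6 0 0 0" --pt "-3.5 0.5 -2.1 0 0 0" --pt "-4.4 0.6 -2.7 0 0 0" --pt "-5.3 0.6 -3.2 0 0 0" --pt "-6.2 0.8 -3.8 0 0 0" --pt "-7.1 0.9 -4.4 0 0 0" --pt "-8.0 1.1 -4.9 0 0 0" --pt "-8.9 1.4 -5.5 0 0 0" --pt "-9.7 1.7 -6.0 0 0 0" --pt "-10.6 2.1 -6.5 0 0 0" --pt "-11.4 2.5 -7.1 0 0 0" --pt "-12.2 3.0 -7.6 0 0 0" --pt "-13 3.5 -8.1 0 0 0" --pt "-13.8 4.1 -8.5 0 0 0" --pt "-14.5 4.7 -9 0 0 0" --pt "-15.2 5.3 -9.5 0 0 0" --pt "-15.2 5.3 -9.5 0 0 0"

```text
clock: 5.9
eef_pos: [589.8, 32.3, 230.5]
tool_rot: [-3.135, 1.012, 1.428]
force: [0.2, -0.6, 0.3]
width: 0.1
```

```bash
python3 - <<'E'
from h import *
import cv2
s=ctrl.read_state();print(s['clock'],s['qpos'].round(3),s['force'],wj(s['eef_pos'],Q))
for th in (.8,.9,1,1.1,1.2,1.3,1.4):
    C,S=np.cos(th),np.sin(th)
    print(th,row((130-212*C-24*S,20,95+212*S-24*C),rot(58),s))
im=np.vstack([eyes.get_image('side')[80:240,200:370]]);cv2.imwrite('pics/s3.png',cv2.resize(im[:,:,::-1],None,fx=3,fy=3))
E
```

```text
5.9 [-0.871  1.025  0.726  1.455  0.292  1.322 -0.568] [ 0.23954687 -0.62454242  0.2846455 ] [[-34.44743872  19.53657589 230.48589691]]
0.8 [ 0.04 -0.05 -0.03 -0.07 -0.02  0.18]
0.9 [-1.31  1.38 -0.87 -0.07 -0.02  0.18]
1 [-2.52  2.96 -1.63 -0.07 -0.02  0.18]
1.1 [-3.6   4.68 -2.3  -0.07 -0.02  0.18]
1.2 [-4.52  6.51 -2.88 -0.07 -0.02  0.18]
1.3 [-5.29  8.44 -3.36 -0.07 -0.02  0.18]
1.4 [-5.89 10.45 -3.73 -0.07 -0.02  0.18]
```

View pics/s3.png

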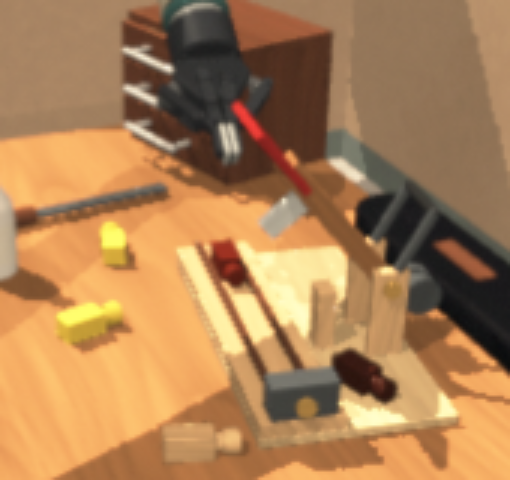

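The gate is up at about 0.8–0.9, with the plate at crop (270,150) resting on the fingers. The blank at (228,260) has not moved. I'll carry on past the balance point.

>>> move_arm --pt "-0.7 0.7 -0.4 0 0 0" --pt "-1.3 1.4 -0.9 0 0 0" --pt "-1.9 2.2 -1.2 0 0 0" --pt "-2.5 3.0 -1.6 0 0 0" --pt "-3.1 3.8 -2 0 0 0" --pt "-3.6 4.7 -2.3 0 0 0" --pt "-4.1 5.6 -2.6 0 0 0" --pt "-4.5 6.5 -2.9 0 0 0" --pt "-4.9 7.5 -3.1 0 0 0" --pt "-5.3 8.4 -3.4 0 0 0" --pt "-5.6 9.4 -3.6 0 0 0" --pt "-5.9 10.4 -3.7 0 0 0" --pt "-5.9 10.4 -3.7 0 0 0" --pt "-5.9 10.4 -3.7 0 0 0"

```text
clock: 7.35
eef_pos: [691.6, 17.2, 298.0]
tool_rot: [-3.13, 1.012, 1.432]
force: [0.1, 0.1, -0.3]
width: 0.2
```

```bash
python3 - <<'E'
from h import *
import cv2
s=ctrl.read_state();print(s['clock'],s['qpos'].round(3),s['force'],wj(s['eef_pos'],Q))
print(row((-60,150,300),rot(40),s))
im=np.vstack([eyes.get_image('side')[80:240,200:370]]);cv2.imwrite('pics/s4.png',cv2.resize(im[:,:,::-1],None,fx=3,fy=3))
E
```

```text
7.35 [-0.717  1.062  0.731  1.094  0.314  1.528 -0.394] [ 0.1410535   0.07041706 -0.29824382] [[ 68.50629717  19.70951329 297.95750095]]
[  6.8  -12.85 -11.12  -0.23  18.     0.27]
```

View pics/s4.png

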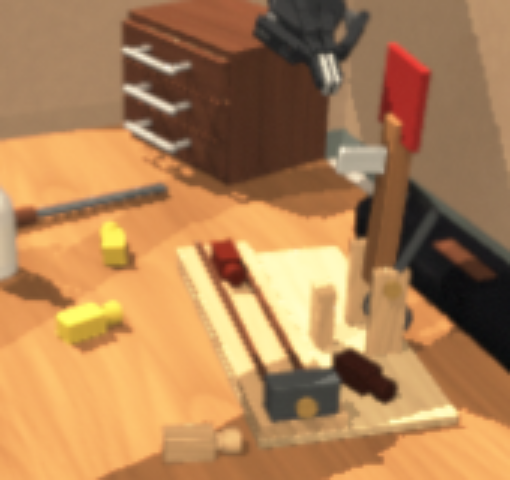

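The gate has fallen back onto its rest: the plate is at crop (408,95) and clear of the fingers. Next I'll back off and go upright behind the blank's tail.

>>> move_arm --pt "1 -4 -2 0 0 0" --pt "3 -8 -5 0 6 0" --pt "5 -12 -8 0 12 0" --pt "6.8 -12.8 -11 0 18 0" --pt "6.8 -12.8 -11 0 18 0" --pt "6.8 -12.8 -11 0 18 0" --pt "6.8 -12.8 -11 0 18 0"

```text
clock: 8.1
eef_pos: [584.0, 163.1, 299.1]
tool_rot: [-3.133, 0.7, 1.427]
force: [0.2, -0.3, -0.2]
width: 0.3
```

```bash
python3 - <<'E'
from h import *
s=ctrl.read_state();print(s['clock'],s['qpos'].round(3),wj(s['eef_pos'],Q))
print(row((0,222,150),rot(0),s))
c=eyes.calibration('side'); print(wj(unproj([(307.3,175)],[83],c,c['pose']),Q))
E
```

```text
8.1 [-0.906  0.85   0.659  1.284  0.125  1.495 -0.52 ] [[-59.63166776 148.09906837 299.10567681]]
[15.24  6.06  6.61 -0.36 40.13  0.12]
[[66.99732413  1.18967799 83.        ]]
```

>>> move_arm --pt "3 1.5 1 0 8 0" --pt "6 3 2 0 16 0" --pt "9 4.5 4 0 24 0" --pt "12 6 5.5 0 32 0" --pt "15.2 6.1 6.6 -0.4 40.1 0" --pt "15.2 6.1 6.6 -0.4 40.1 0" --pt "15.2 6.1 6.6 -0.4 40.1 0" --pt "15.2 6.1 6.6 -0.4 40.1 0"

```text
clock: 8.9
eef_pos: [655.2, 229.8, 151.6]
tool_rot: [3.14, -0.001, 1.427]
force: [0.1, 0.7, 0.9]
width: -0.1
```

```bash
python3 - <<'E'
from h import *
import cv2
s=ctrl.read_state();print(s['clock'],s['qpos'].round(3),s['tool_rot'],wj(s['eef_pos'],Q))
print(row((0,222,44),rot(0),s))
c=eyes.calibration('side')
im=eyes.get_image('side')[100:230,210:350]
cv2.imwrite('pics/s5.png',cv2.resize(im[:,:,::-1],None,fx=4,fy=4,interpolation=cv2.INTER_CUBIC))
print(((proj(jw([(0,181,44),(0,181,58),(0,106,44)],Q),c,c['pose'])-[210,100])*4).round(0))
E
```

```text
8.9 [-0.567  0.802  0.351  1.462 -0.313  0.931 -0.271] [ 3.13997247e+00 -7.42521982e-04  1.42707588e+00] [[  0.91668071 224.59708259 151.56330641]]
[-0.27 -0.11 10.76  0.09 -0.04  0.3 ]
[[254. 253.]
 [254. 239.]
 [275. 291.]]
```

View pics/s5.png

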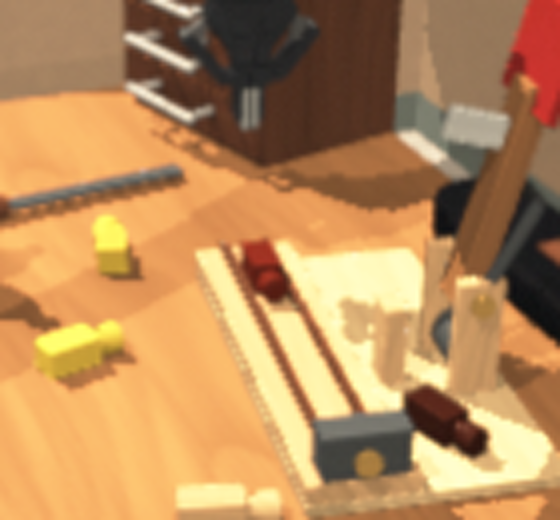

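The blank is unmoved: tail about crop (258,243), nose about (272,290), matching the projections. I'll descend behind it to z 44.

>>> move_arm --pt "0 -0.1 4 0 0 0.3" --pt "-0.2 -0.1 8 0 0 0.3" --pt "-0.3 -0.1 10.6 0 0 0.3" --pt "-0.3 -0.1 10.6 0 0 0.3" --pt "-0.3 -0.1 10.6 0 0 0.3"

```text
clock: 9.45
eef_pos: [653.9, 227.4, 45.7]
tool_rot: [3.14, -0.002, 1.422]
force: [0.3, -0.4, -0.3]
width: -0.0
```

```bash
python3 - <<'E'
from h import *
s=ctrl.read_state();print(s['clock'],s['qpos'].round(3),s['tool_rot'],s['force'],wj(s['eef_pos'],Q))
print(row((0,200,44.5),rot(0),s),row((0,-30,44.5),rot(0),s))
E
```

```text
9.45 [-0.54   0.926  0.303  1.525 -0.361  0.744 -0.233] [ 3.13980109e+00 -1.65203189e-03  1.42202568e+00] [ 0.33776247 -0.35811431 -0.26264388] [[-4.14165377e-02  2.21975710e+02  4.56520274e+01]]
[-2.2   0.    0.11  0.1  -0.09  0.01] [-2.52e+01 -0.00e+00  7.00e-02  1.00e-01 -9.00e-02  1.00e-02]
```

>>> move_arm --pt "-1 0 0.1 0 0 0" --pt "-2 0 0.1 0 0 0" --pt "-3 0 0.1 0 0 0" --pt "-4 0 0.1 0 0 0" --pt "-5 0 0.1 0 0 0" --pt "-6 0 0.1 0 0 0" --pt "-7 0 0.1 0 0 0" --pt "-8 0 0.1 0 0 0" --pt "-9 0 0.1 0 0 0" --pt "-10 0 0.1 0 0 0" --pt "-11 0 0.1 0 0 0" --pt "-12 0 0.1 0 0 0" --pt "-13 0 0.1 0 0 0" --pt "-14 0 0.1 0 0 0" --pt "-15 0 0.1 0 0 0" --pt "-16 0 0.1 0 0 0" --pt "-17 0 0.1 0 0 0" --pt "-18 0 0.1 0 0 0" --pt "-19 0 0.1 0 0 0" --pt "-20 0 0.1 0 0 0"

```text
clock: 11.45
eef_pos: [623.1, 27.5, 43.4]
tool_rot: [3.141, -0.002, 1.42]
force: [0.3, 0.7, 0.1]
width: 0.2
```

```bash
python3 - <<'E'
from h import *
import cv2
s=ctrl.read_state();print(s['clock'],s['qpos'].round(3),s['force'],wj(s['eef_pos'],Q))
print(row((0,-50,45),rot(0),s))
im=eyes.get_image('side')[100:230,210:350]
cv2.imwrite('pics/s6.png',cv2.resize(im[:,:,::-1],None,fx=4,fy=4,interpolation=cv2.INTER_CUBIC))
E
```

```text
11.45 [-0.235  0.848  0.245  1.734 -0.332  0.599  0.055] [0.26082357 0.65504103 0.0559217 ] [[-0.84652837 19.73600874 43.40476261]]
[-6.97  0.1  -0.17  0.03 -0.1  -0.11]
```

View pics/s6.png

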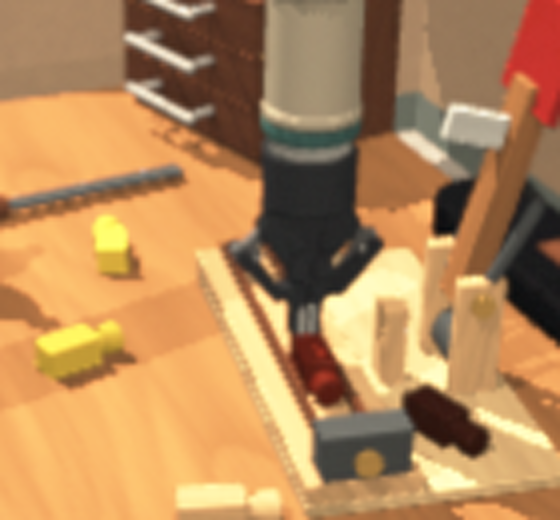

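The blank is travelling straight at crop (318,365), past the open gate, with the gate still up.

>>> move_arm --pt "-0.8 0 -0.1 0 0 0" --pt "-1.6 0 -0.1 0 0 0" --pt "-2.4 0 -0.2 0 0 0" --pt "-3.2 0 -0.2 0 0 0" --pt "-4 0 -0.2 0 0 0" --pt "-4.7 0.1 -0.2 0 0 0" --pt "-5.2 0.1 -0.2 0 0 0" --pt "-5.6 0.1 -0.2 0 0 0" --pt "-5.8 0.1 -0.2 0 0 0" --pt "-6 0.1 -0.2 0 0 0" --pt "-6.2 0.1 -0.2 0 0 0" --pt "-6.2 0.1 -0.2 0 0 0"

```text
clock: 12.7
eef_pos: [614.8, -33.3, 45.3]
tool_rot: [3.141, -0.002, 1.42]
force: [0.2, -0.2, 0.7]
width: 0.0
```

>>> move_arm --pt "-0.1 0 0 0 0 0" --pt "-0.2 0 0 0 0 0" --pt "-0.3 0 0 0 0 0" --pt "-0.4 0 0 0 0 0" --pt "-0.4 0 0 0 0 0"

```text
clock: 13.2
eef_pos: [614.2, -37.3, 45.3]
tool_rot: [3.141, -0.002, 1.42]
force: [0.3, -0.1, -0.2]
width: -0.1
```

>>> move_arm --pt "-0.1 0 0 0 0 0" --pt "-0.2 0 0 0 0 0" --pt "-0.3 0 0 0 0 0" --pt "-0.3 0 0 0 0 0"

```text
clock: 13.6
eef_pos: [613.9, -39.5, 45.3]
tool_rot: [3.141, -0.003, 1.42]
force: [-0.0, 0.9, -1.1]
width: 0.0
```

```bash
python3 - <<'E'
from h import *
s=ctrl.read_state();print(s['clock'],s['force'],wj(s['eef_pos'],Q))
E
```

```text
13.6 [-0.03396319  0.90812091 -1.11516113] [[ 1.29259765e-02 -4.78944430e+01  4.52631459e+01]]
```

>>> move_arm --pt "-0.1 0 0 0 0 0" --pt "-0.2 0 0 0 0 0" --pt "-0.3 0 0 0 0 0" --pt "-0.3 0 0 0 0 0"

```text
clock: 14.0
eef_pos: [613.9, -39.7, 45.3]
tool_rot: [3.141, -0.006, 1.422]
force: [1.0, 6.6, 0.0]
width: -0.1
```

>>> move_arm --pt "-0.1 0 0 0 0 0" --pt "-0.2 0 0 0 0 0" --pt "-0.2 0 0 0 0 0"

```text
clock: 14.3
eef_pos: [613.8, -39.7, 45.3]
tool_rot: [3.141, -0.008, 1.423]
force: [0.9, 10.5, -0.3]
width: -0.2
```

The blank is firmly against the stop: 10.5 N, TCP halted at jig y −48. I'll back off, rise and check.

>>> move_arm --pt "0.3 0 0 0 0 0" --pt "0.6 0 0 0 0 0" --pt "1.5 0 0 0 0 0" --pt "3 0 0 0 0 0" --pt "4 0 -1 0 0 0" --pt "5 0 -4 0 0 0" --pt "6 0 -8 0 0 0" --pt "8 0 -12 0 0 0" --pt "11 0 -14 0 0 0" --pt "15 0 -15 0 0 0" --pt "20 0 -15 0 0 0" --pt "24 0 -15 0 0 0" --pt "24 0 -15 0 0 0"

```text
clock: 15.6
eef_pos: [648.0, 203.1, 195.9]
tool_rot: [-3.141, -0.008, 1.432]
force: [-1.2, 0.5, -0.5]
width: 0.0
```

```bash
python3 - <<'E'
from h import *
import cv2
s=ctrl.read_state();print(s['clock'],s['force'],wj(s['eef_pos'],Q))
a=eyes.get_image('side')[80:240,215:345];b=eyes.get_image('top')[100:240,180:320]
f=lambda i,n:cv2.resize(i[:,:,::-1],(390,480),interpolation=cv2.INTER_CUBIC)
cv2.imwrite('pics/s7.png',np.hstack([f(a,0),f(b,0)]))
E
```

```text
15.6 [-1.16055114  0.54469865 -0.52726799] [[ -2.23642434 197.15099094 195.91103174]]
```

View pics/s7.png

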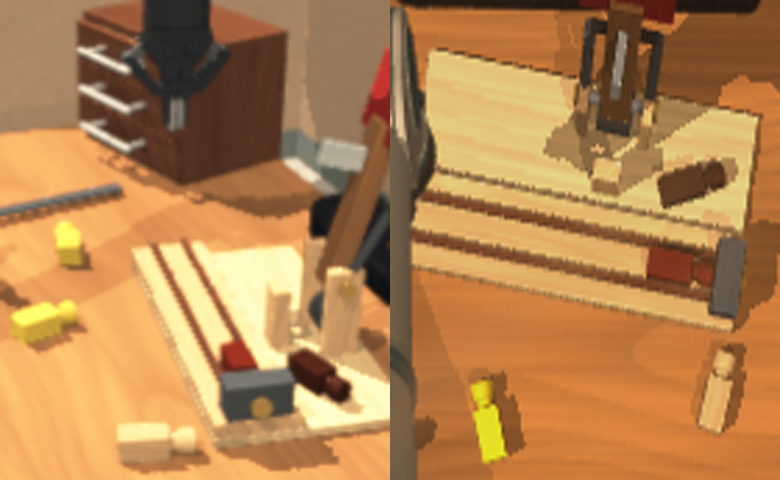

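The blank's head meets the stop in the right-hand half, head at (703,270) and stop at (728,275). The gate leans on its rest, the bystanders are unmoved and the arm is clear.

```bash
python3 -c "
from cell import ctrl; print(ctrl.finish_job())"
```

```text
the job is handed in; nothing more can be done
None
```

I lifted the gate from beneath its red plate with the shut fingers until it passed balance and fell back on its rest. Then I pushed the reddish blank through the open gate to the steel stop and handed the job in at about 15.7 s.

- **Contact with the stop:** the push force rose to about 10.5 N and the fingers halted at jig y −48, against roughly −49 expected.
- **Final pictures, after backing off:** the blank's head is at the stop, the gate is still raised, the neighbouring pegs look unmoved and the robot is clear of everything. These crops did not show the calipers, cup or tin, or all of the glue bottle and rasp. The arm never went near the calipers, cup or tin.

No check failed or disagreed.

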